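# Shut the filter drawer and counter-hold its lock bolt

### The arm

A 6-joint arm with a two-finger parallel gripper is mounted at the origin on the work surface. World frame = base frame: x ahead of the robot, y to its left, z up, the work surface at z = 0. Lengths are in mm, angles in rad, forces in N, time in s.
With the tool pointing down it reaches from about 350 to 975 mm from the base axis. Payload 7.1 kg.
Tool frame: the origin (TCP) lies at the centre of the arm's flange, where the gripper is bolted on; the fingertips stand 182 mm ahead of it and the grasp point (between the pads) lies 163 mm ahead of it; x points along the fingers, y is the direction in which the jaws open and shut, and the axes are right-handed (so a half turn about x gives the same grasp; the last joint's range is limited). The gripper opens to 88 mm and grips with 3 to 60 N. Pads are 20 mm wide; open, the fingers measure 115 mm over their backs; the gripper's body (75 mm by 178 mm) begins 61 mm behind the grasp point.
Start: joints at [-1.27, 0.423, 1.63, -0, 1.089, -0.019], TCP at [196.503, -593.29, 404.675] pointing down, gripper open.
Joint ranges: [-3, 3], [-0.9, 2.11], [0.09, 2.58], [-1.31, 4.45], [0.11, 2.69], [-2.54, 2.54]. Speed limits (rad/s): [2.39, 2.39, 3.01, 3.14, 3.14, 3.14].

### API

Orientations are given as a rotation vector (axis times angle).
In Python, from workcell import readout, viewer, workorder, models gives the robot as it stands. The module is installed in compiled form; this text tells all that it offers.
- The arm moves only by the tool apply_moves, never from a script. Its argument "commands" is a list that holds one entry, the list of rows, each a list of 4 numbers: the shift along the world's x, y, z in m, then the turn about the world's z in rad. A call has 1 to 8 rows; each row is the pose to reach, as a shift and turn from the pose commanded when the call began; what a row does not reach only later rows make up. A row lasts 1/8 s, in which the tool goes at most 62.5 mm and 10.7 degrees, less where a joint would pass 70% of its speed; a pose out of reach is approached as far as the arm can. A call with a gripper value outside its range is refused whole. "gripper" is the finger opening in m, from 0 to 0.0878, set as the call begins (left out, the last holds). The fingers move at their own pace and stop on an object; the grip force is fixed at half the most. Time passes only in rows, so rows that repeat a pose let the fingers close. It gives the time, the measured TCP pose, the force and the opening at its end, in the units of the state.
- readout.get_obs(): the state, without advancing time (a new reading comes with each control period).
- viewer.get_image(name): name is "scene" or "top"; returns a dict with "color" (480x640x3 uint8, red, green, blue), "vertical_fov" (degrees; the focal length in pixels is half the picture's height over the tangent of half this angle, whatever the lens; pixels are square), "cx", "cy" (the principal point, pixels), "D" ([k1, k2, p1, p2, k3] as OpenCV has them; the pictures are not rectified), "rvec" (rotation vector, rad) and "tvec" (3), from world to camera coordinates, as OpenCV has them. Camera axes: x right, y down, z forward; pixel columns grow to the right and rows downward; lengths in mm; the calibration is good to about 2 mm. A picture is of the moment at which its call begins. There is no depth.
- workorder.close_job(): hands the job in, once; it reports no verdict.
Trained networks look in the newest picture that a camera, given by its name, has taken for a name from the list of things; names that differ only in an ending like _2 or _b are one class to them, and where a whole thing is asked for, a point or a joint stands for the part that bears it (a point fixed in the world has none). Each returns a list of dicts, best first, with "conf" (0 to 1); they miss things now and then, are a little off and sometimes report something else, mostly with a low value. They report only what shows in the picture. A call takes as long as a camera call. They do not tell look-alikes from the thing itself.
- models.search_frame(camera, label): "position" ([x, y, z] in mm, in world coordinates, good to about 4 mm: the middle of the surface that is visible of it).
- models.place_of(camera, label): "position" ([x, y, z] in mm, in world coordinates, good to about 4 mm: a listed point, or the origin of a listed thing).
The state is a dict: "t": time; "qpos": joint angles; "qvel": joint speeds; "joint_torque": joint torques, N m; "ee_pos": TCP position; "orientation": TCP orientation; "ft_force": force on the tool from outside, world axes, zero at the start; "moment": the same for the moment, N m; "width": finger opening in mm.
Only numpy, scipy, OpenCV 4.12 (cv2) and the standard library are available. Lean on these libraries where they do the work, as an engineer would, in place of code of your own. Each camera call takes 0.05 s, during which the arm holds its last target.

### The job

Load the beam unit for locking: set the filter cassette (the black block with the round amber window) down flat, window up, in the open drawer, let go of it without dropping it, and push the drawer fully home. Then reach down into the narrow gap behind the bracket beside the drawer, grip the hidden bolt head between the fingers and keep it from turning with the running nut, and finish while still holding it still. Leave the other things on the table where they are.

Things in the scene. Friction and masses are not known exactly. Their poses are not given: they have to be found in the camera images.
- cassette: The filter cassette: a black flat block 60 (its x) x 40 (its y) x 30 mm high with a round amber window in its top, lying on the table, window up, 0.10 to 0.20 kg. Origin: centre of its underside; z up. The only rectangular black block; it starts in one of three places, left or right of the beam unit.
- drawer (a joint): Slide of the drawer: 0 = fully home, positive = pulled out towards the robot (m), up to 0.135; starts 0.11 to 0.135. Runs freely (about 1 N plus light damping) and stays where it is left.
- drawer_floor (a point): Middle of the drawer's inner floor, 17 mm above the table; moves with the drawer, axes as beam_unit. Aluminium tray, open on top, inside 160 (x) x 140 (y) mm, walls 5 mm thick, 29 mm above this floor. Front panel: inner face at x -85 mm, 12 thick, 174 wide, top 59 mm above this floor. Only the tray from x -85 mm to -85 mm + the drawer's joint value sticks out of the housing.
- drawer_handle (a point): Middle of the drawer's bar handle, a level bar 80 mm long along the unit's y and about 10 mm thick, standing 35 mm out from the front panel towards the robot, 58 mm above the table. Moves with the drawer, axes as the beam unit.
- beam_unit: Fixed beam unit. Left: grey drawer housing, x -20 to 180, y 0 to 180, 90 mm high. Right: the bracket and bolt. In front of the bracket (robot's side) a black nut runner 38 mm thick, x -165 to -99, y -105, 105 mm up (its axis). Origin on the table; x away from the robot, y left, z up; yaw within 0.18 rad.
- gap (a point): Middle of the gap behind the bracket, level with the bracket's top (135 mm above the table), axes as beam_unit. The gap is 50 mm wide in x: upright aluminium bracket plate at x -33 to -25 mm, grey backing plate at x 25 to 35 mm with its top 20 mm lower; both 130 mm wide in y. Open at the top and both ends down to a 10 mm foot on the table.
- bolt_head (a point): Hidden steel hexagon bolt head in the gap: 17 mm across flats, 20 across corners, 14 long along its x (bolt axis, level, = beam_unit x). Origin: middle of the head, 105 mm above the table, 30 below the bracket's top, 27 behind its far face. Turns about x. Fingers fit from above, one each side in y. Squeezed, it may turn up to 30 degrees to settle its flats on the pads, in about 2 s.
- bolt (a joint): Turn of the bolt about its axis (rad, growing without limit). Left alone it is dragged round by the running nut at about 0.13 rad/s with a torque of 0.04 N m; held, its speed is zero.
- lens_tube: Loose black lens tube standing on end, cylinder 46 mm across and 46 high, 0.11 kg; origin under its centre. Bystander.
- pedestal: Loose steel pedestal post, foot 48 mm across, stem 25 mm across, 78 mm high, 0.25 kg; origin under its centre. Bystander.
- sensor_puck: Loose grey disc-shaped power sensor, 52 mm across and 18 high, lying on top of the drawer housing; origin under its centre. Bystander.
- ball_driver: Loose screwdriver lying on the table right of and beyond the bracket, about 200 mm long. Bystander.
- fork_clamp: Loose small aluminium fork clamp lying flat, 80 x 32 x 12 mm, on the table nearer the robot than the bracket; origin under its middle. Bystander.
- wipe_jar: Loose amber glass jar with a white lid, 56 mm across and 85 high, standing nearer the robot than the drawer, on the left; origin under its centre. Bystander.
There are look-alikes about, which are no part of the job. Leave any pink look-alike of the cassette alone.

How it is judged:
By the outcome, as a careful person would: the job done as asked, in the order asked, and still so for the second after the job is handed in, while the arm keeps its last pose, push and grip.
It also fails if it takes over 64 s, if anything falls off the work surface, if the arm or the gripper's body presses on something with over 40 N, if the wrist force passes 120 N, or if a joint passes its speed limit or range.

## Working session

There is one attempt and no reset: what is moved stays moved. The work goes in short steps, Python scripts to look and compute and a tool call to move; the robot and the scene stay as the last step left them, time stands still between calls to the robot, and variables do not carry over. Pictures are saved under pics/ and viewed, and the job is handed in when it is done.

Besides the shell and the picture viewer there is one more tool, called after ">>>" as name([rows], argument=value, ...), one row to a line, values as JSON. apply_moves: Moves the arm, as the interface text tells. Its arguments: {"type":"object","properties":{"commands":{"type":"array","items":{"type":"array","items":{"type":"array","items":{"type":"number"}}}},"gripper":{"type":"number"}},"required":["commands"]}

```bash
mkdir -p pics; cat > h.py <<'E'
import numpy as np, cv2
from workcell import readout, viewer, workorder, models
def cam(n):
    im=viewer.get_image(n); f=240/np.tan(np.radians(im["vertical_fov"])/2)
    K=np.array([[f,0,im["cx"]],[0,f,im["cy"]],[0,0,1.]])
    return im,K,np.array(im["D"],float),np.array(im["rvec"],float),np.array(im["tvec"],float)
def save(im,name): cv2.imwrite("pics/"+name,im["color"][:,:,::-1])
def proj(c,P):
    im,K,D,r,t=c; return cv2.projectPoints(np.array(P,float).reshape(-1,1,3),r,t,K,D)[0].reshape(-1,2)
def ray(c,uv,z):
    im,K,D,r,t=c; n=cv2.undistortPoints(np.array(uv,float).reshape(-1,1,2),K,D).reshape(-1,2)
    R=cv2.Rodrigues(r)[0]; C=-R.T@t; d=np.c_[n,np.ones(len(n))]@R
    return C+d*((z-C[2])/d[:,2])[:,None]
E
python3 - <<'E'
from h import *
for n in("scene","top"):
    c=cam(n); save(c[0],n+"0.png")
    print(n,"C",-cv2.Rodrigues(c[3])[0].T@c[4])
    for l in ["cassette","drawer_floor","drawer_handle","beam_unit","gap","bolt_head","lens_tube","pedestal","sensor_puck","fork_clamp","wipe_jar","ball_driver"]:
        for d in models.place_of(n,l)[:3]:
            print(l,round(d["conf"],2),np.round(d["position"]),np.round(proj(c,d["position"])[0]))
o=readout.get_obs();print(o)
E
```

```text
scene C [1153.20186212  654.4077741   853.62456883]
cassette 0.9 [599. 373.   0.] [451. 399.]
cassette 0.9 [596. 259.  -2.] [405. 360.]
drawer_floor 0.59 [622.  24.  16.] [314. 292.]
drawer_handle 0.79 [488.   4.  63.] [356. 242.]
drawer_handle 0.19 [ 652. -167.  107.] [245. 219.]
beam_unit 0.92 [691. -58.   1.] [264. 291.]
beam_unit 0.61 [312. 201.   5.] [475. 273.]
gap 0.76 [ 654. -175.  133.] [241. 208.]
bolt_head 0.7 [ 653. -166.  103.] [245. 221.]
lens_tube 0.8 [ 424. -360.   -2.] [278. 183.]
pedestal 0.91 [438. 374.  -0.] [505. 352.]
sensor_puck 0.6 [795.  66.  88.] [255. 321.]
fork_clamp 0.83 [ 372. -142.    3.] [348. 212.]
wipe_jar 0.72 [313. 204.   2.] [476. 276.]
ball_driver 0.89 [ 714. -395.    2.] [174. 219.]
top C [ 341.11403672   -1.71603656 1142.50866373]
cassette 0.8 [596. 260.  -0.] [210. 248.]
cassette 0.55 [596. 373.  -0.] [163. 251.]
drawer_handle 0.6 [485.   0.  59.] [318. 286.]
beam_unit 0.69 [690. -52.   0.] [336. 205.]
gap 0.82 [ 649. -169.  132.] [392. 203.]
bolt_head 0.46 [ 651. -173.  104.] [392. 206.]
lens_tube 0.95 [ 425. -355.   -0.] [469. 307.]
pedestal
[... 208 characters left out ...]
0. 307.]
ball_driver 0.61 [ 712. -396.   -4.] [472. 191.]
{'t': 1.3, 'qpos': array([-1.27001461e+00,  4.23110446e-01,  1.62994840e+00, -4.84495990e-06,
        1.08859972e+00, -1.90205422e-02]), 'qvel': array([-0.0020504 ,  0.00125154, -0.00154276, -0.00044094,  0.00082143,
        0.00040152]), 'joint_torque': array([-1.21419002e-04, -5.44579375e+01, -2.74039632e+01,  6.43782690e-02,
        1.70512655e-02,  1.90616674e-05]), 'ee_pos': array([ 196.48833999, -593.27439879,  404.64947966]), 'orientation': array([ 2.04861592,  0.33046842, -2.04864394]), 'ft_force': array([-1.23409109, -0.2957217 ,  0.66091214]), 'moment': array([0.01812437, 0.0185481 , 0.03570593]), 'width': 88.07202863609855}
```

View pics/scene0.png

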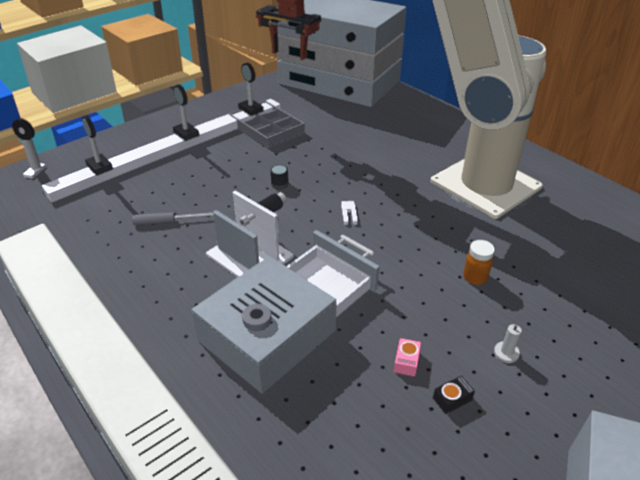

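View pics/top0.png

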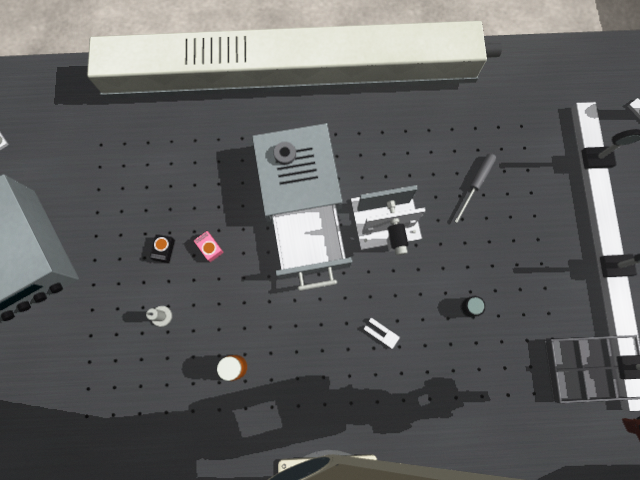

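```bash
python3 - <<'E'
import cv2
a=cv2.imread("pics/scene0.png")[320:440,360:520]; b=cv2.imread("pics/top0.png")[210:290,130:250]
cv2.imwrite("pics/crop1.png",cv2.resize(a,None,fx=4,fy=4,interpolation=2)); cv2.imwrite("pics/crop2.png",cv2.resize(b,None,fx=6,fy=6,interpolation=2))
c=cv2.imread("pics/top0.png")[130:310,240:440]
cv2.imwrite("pics/crop3.png",cv2.resize(c,None,fx=3.3,fy=3.3,interpolation=2))
E
```

```text
(no output)
```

View pics/crop1.png

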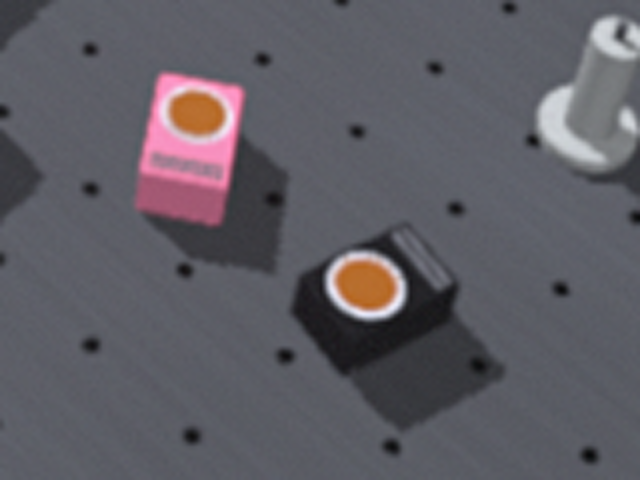

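View pics/crop2.png

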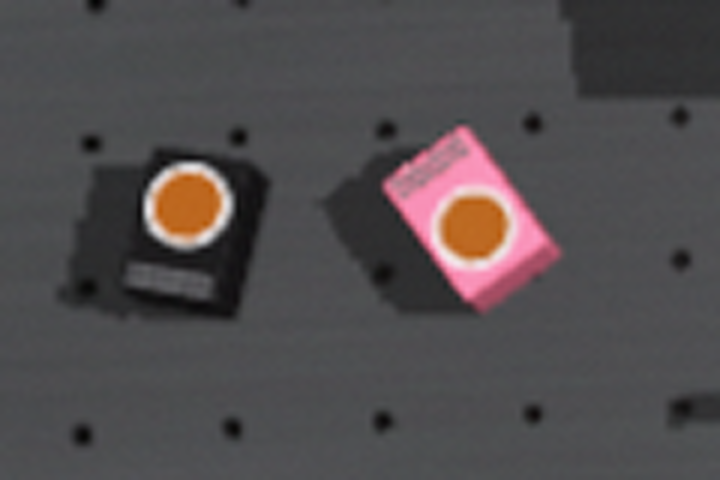

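View pics/crop3.png

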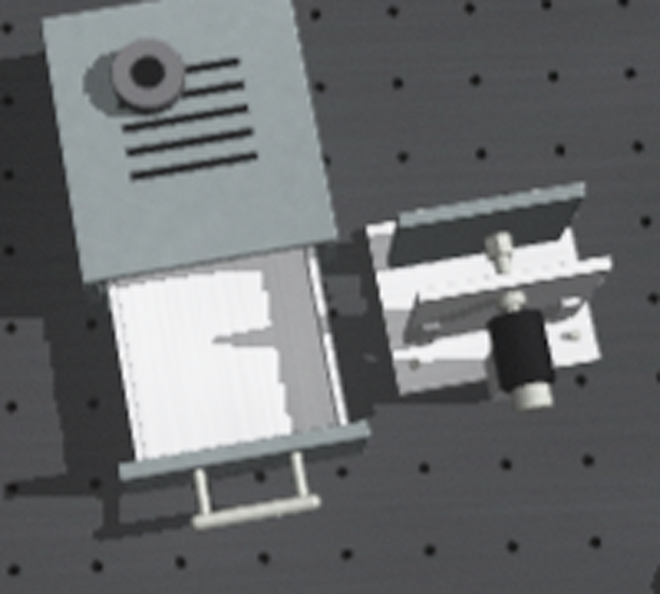

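The cassette has two candidates: black at top (160,247) / scene (452,394), and pink at top (208,246) / scene (407,356). The crops show that the left one is the rectangular black block with the amber window, so that is the one. Next I measure the geometry precisely.

```bash
python3 - <<'E'
from h import *
c=cam("top"); s=cam("scene")
def cr(p,o,f): return np.array(p,float)/f+np.array(o)-0.5+0.5/f*0
hp=cr([(84,283),(337,240),(293,0),(42,18)],(240,130),3.3)
print("housing",np.round(ray(c,hp,90),1).tolist())
H=ray(c,hp,90); d=H[0]-H[1]; print("yaw front",np.arctan2(-d[0],d[1]),np.linalg.norm(d[:2]))
# handle ends z 58, panel top z 76, gap plates
hd=cr([(194,522),(318,500)],(240,130),3.3); G=ray(c,hd,60);print("handle",G.round(1).tolist());d=G[0]-G[1];print(np.arctan2(-d[0],d[1]))
pn=cr([(120,468),(368,425),(122,478),(369,433)],(240,130),3.3);G=ray(c,pn,76);print("panel",G.round(1).tolist());d=G[0]-G[1];print(np.arctan2(-d[0],d[1]))
br=cr([(418,297),(610,260)],(240,130),3.3);G=ray(c,br,135);print("brk",G.round(1).tolist());d=G[0]-G[1];print(np.arctan2(-d[0],d[1]),np.linalg.norm(d[:2]))
bk=cr([(400,217),(584,185)],(240,130),3.3);G=ray(c,bk,115);print("back",G.round(1).tolist());d=G[0]-G[1];print(np.arctan2(-d[0],d[1]),np.linalg.norm(d[:2]))
bh=cr([(500,245)],(240,130),3.3);print("head",ray(c,bh,110))
# cassette: segment dark on table? use model fit with minAreaRect of near-black + window
for cc,n,(x0,y0,x1,y1) in((c,"top",(140,225,182,270)),(s,"scene",(425,370,480,415))):
    im=cc[0]["color"][y0:y1,x0:x1].astype(int); 
    am=((im[:,:,0]-im[:,:,2])>80).astype(np.uint8); m=cv2.moments(am,True); u=(m["m10"]/m["m00"]+x0,m["m01"]/m["m00"]+y0)
    print(n,"window",u,ray(cc,[u],30))
for n in("top","scene"):
    print(n,models.search_frame(n,"cassette")[:2],models.place_of(n,"cassette")[:2],models.place_of(n,"drawer_floor")[:2])
im=c[0]["color"][220:275,135:195]; cv2.imwrite("pics/c4.png",cv2.resize(np.clip(im[:,:,::-1].astype(int)*3,0,255).astype(np.uint8),None,fx=10,fy=10,interpolation=0))
im=s[0]["color"][365:420,420:490]; cv2.imwrite("pics/c5.png",cv2.resize(np.clip(im[:,:,::-1].astype(int)*3,0,255).astype(np.uint8),None,fx=10,fy=10,interpolation=0))
E
```

```text
housing [[647.4, 114.3, 90.0], [669.9, -61.8, 90.0], [851.2, -40.5, 90.0], [845.9, 139.8, 90.0]]
yaw front 0.12690860162413975 177.5493626789459
handle [[482.1, 46.2, 60.0], [493.2, -39.8, 60.0]]
0.12788071328427475
panel [[519.4, 94.4, 76.0], [541.0, -76.3, 76.0], [512.5, 93.3, 76.0], [535.4, -76.6, 76.0]]
0.12556583178437175
brk [[614.1, -110.4, 135.0], [633.3, -239.3, 135.0]]
0.14781855222186333 130.40071376764868
back [[676.3, -104.1, 115.0], [693.1, -231.3, 115.0]]
0.13143290372241007 128.27446779716368
head [[ 654.75525789 -171.33836016  110.        ]]
top window (160.90217391304347, 243.69565217391303) [[606.80665342 369.47873124  30.        ]]
scene window (450.9928057553957, 390.6474820143885) [[605.55249103 371.23479522  30.        ]]
top [{'position': [591.1, 256.8, 29.7], 'conf': 0.88}, {'position': [597.0, 371.0, 29.0], 'conf': 0.57}] [{'position': [599.1, 259.7, -2.9], 'conf': 0.82}, {'position': [597.4, 371.7, -2.1], 'conf': 0.71}] [{'position': [623.2, 19.7, 13.8], 'conf': 0.65}, {'position': [483.4, 1.5, 60.5], 'conf': 0.59}]
scene [{'position': [608.2, 377.0, 32.8], 'conf': 0.91}, {'position': [609.9, 265.2, 30.9], 'conf': 0.82}] [{'position': [596.7, 257.9, -1.0], 'conf': 0.83}, {'position': [595.7, 376.0, 1.8], 'conf': 0.57}] [{'position': [622.9, 26.4, 17.9], 'conf': 0.88}, {'position': [792.1, 65.1, 87.6], 'conf': 0.3}]
```

View pics/c4.png

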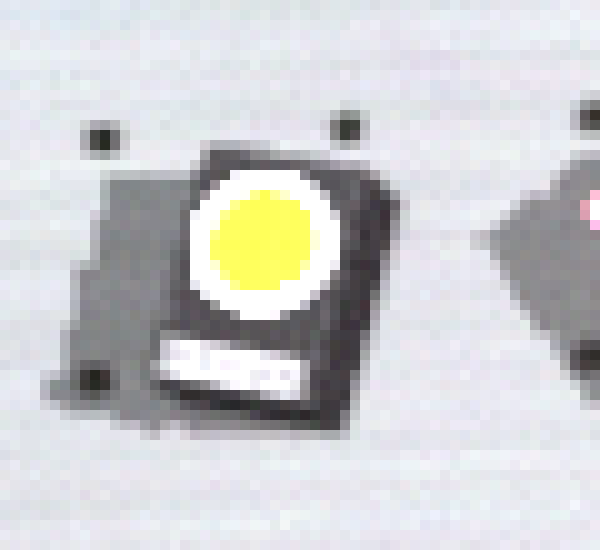

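View pics/c5.png

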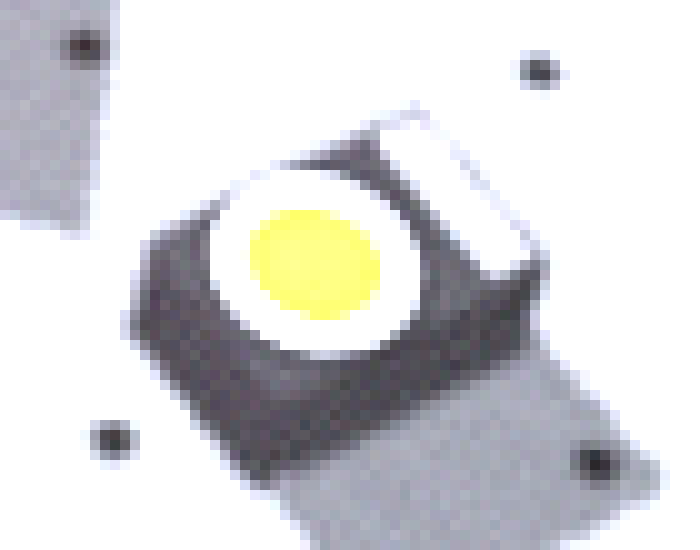

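```bash
python3 - <<'E'
from h import *
from scipy.optimize import least_squares
c=cam("top"); s=cam("scene")
T=[((30,20,30),(155.2,234.3)),((-30,20,30),(150.3,258.8)),((-30,-20,0),(169.5,263)),((30,-20,0),(175,238.5))]
S=[((30,20,0),(446,413.5)),((30,-20,30),(435,388.5)),((30,-20,0),(433,398)),((-30,20,30),(474.3,389.5)),((-30,20,0),(473,399)),((-30,-20,30),(461.7,375.5))]
def w(p,L): 
    L=np.array(L,float);k,q=np.cos(p[2]),np.sin(p[2]); return np.c_[p[0]+L[:,0]*k-L[:,1]*q,p[1]+L[:,0]*q+L[:,1]*k,L[:,2]]
def f(p,A): return np.concatenate([(proj(cc,w(p,[a for a,_ in X]))-np.array([b for _,b in X])).ravel() for cc,X in A])
for A in([(c,T)],[(s,S)],[(c,T),(s,S)]):
    r=least_squares(lambda p:f(p,A),[597,372,-.2]);print(r.x,np.sqrt(np.mean(r.fun**2)))
# unit fit: origin,yaw using housing top corners in both views; look at top only
a=.129
for p in [(647.4,114.3,-20,180),(669.9,-61.8,-20,0),(845.9,139.8,180,180)]:
    k,q=np.cos(a),np.sin(a); print(p[0]-(k*p[2]-q*p[3]),p[1]-(q*p[2]+k*p[3]))
im=c[0]["color"][130:310,240:440]; 
def ov(cc,n,ox,oy,a,d,o,x0,y0,x1,y1,f=4):
    im=cv2.resize(cc[0]["color"][y0:y1,x0:x1,::-1],None,fx=f,fy=f,interpolation=2)
    k,q=np.cos(a),np.sin(a)
    def dr(P,col,cl=True):
        P=np.array(P,float);W=np.c_[ox+P[:,0]*k-P[:,1]*q,oy+P[:,0]*q+P[:,1]*k,P[:,2]]
        U=((proj(cc,W)-[x0,y0]+.5)*f).astype(np.int32);cv2.polylines(im,[U],cl,col,1)
    dr([(-20,0,90),(180,0,90),(180,180,90),(-20,180,90)],(0,0,255))
    fx=o-d # floor middle x
    dr([(fx-85,90-87,76),(fx-85,90+87,76),(fx-97,177,76),(fx-97,3,76)],(0,200,0))
    dr([(fx-132,50,58),(fx-132,130,58)],(255,0,0),False)
    gx=G
    dr([(gx-33,-170,135),(gx-25,-170,135),(gx-25,-40,135),(gx-33,-40,135)],(0,255,255))
    dr([(gx+25,-170,115),(gx+35,-170,115),(gx+35,-40,115),(gx+25,-40,115)],(0,255,255))
    cv2.imwrite("pics/"+n,im)
# gap x in unit: from model average
k,q=np.cos(a),np.sin(a)
ox,oy=687,-57
for g in [(654,-175),(649,-169),(614,-110),(693.1,-231.3)]:
    d=np.array(g)-[ox,oy];print("gap in unit",d@[k,q],d@[-q,k])
for g in [(488,4),(485,0)]:
    d=np.array(g)-[ox,oy];print("handle in unit",d@[k,q],d@[-q,k])
G=-52
ov(c,"ov1.png",ox,oy,a,.0,-53,240,115,440,300)
ov(s,"ov2.png",ox,oy,a,.0,-53,180,180,385,390,3.8)
E
```

```text
[ 5.98051414e+02  3.70038892e+02 -1.78311925e-01] 0.4338783275689533
[ 5.97090993e+02  3.73958942e+02 -1.92606339e-01] 0.8939684973906274
[ 5.97324745e+02  3.72926486e+02 -1.88405219e-01] 0.996142099100301
690.3894735344493 -61.631535448397884
689.733820641098 -59.22714967851651
690.55126712347 -61.86003866323276
gap in unit -47.90562095456418 -112.77433875203003
gap in unit -52.092221018393616 -106.18097997932978
gap in unit -79.21149869193869 -43.168721025494776
gap in unit -16.373075256193722 -173.63646623522095
handle in unit -189.49932189839976 86.0930136541094
handle in unit -192.98896505886117 82.51217707411234
```

View pics/ov1.png

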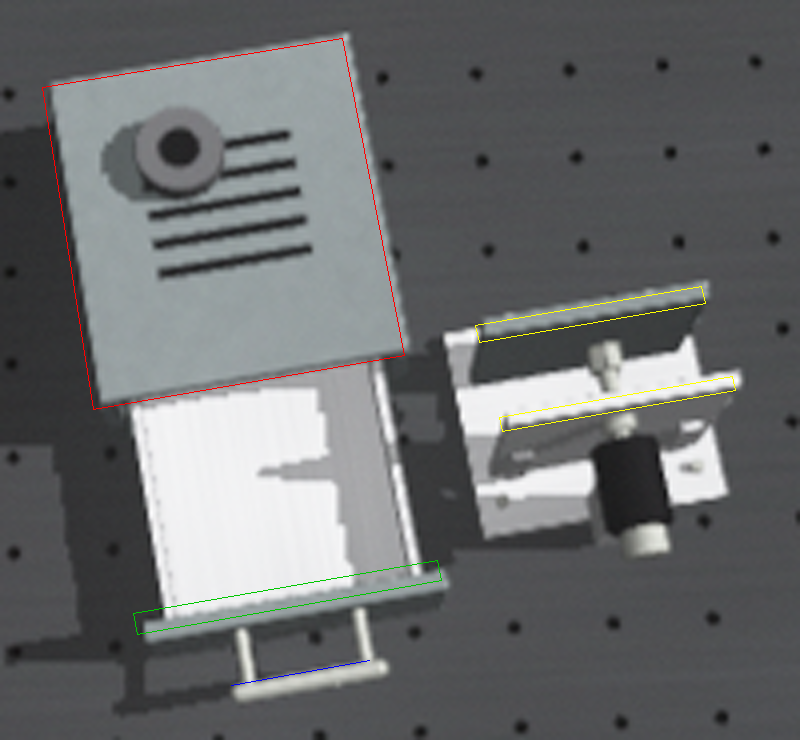

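View pics/ov2.png

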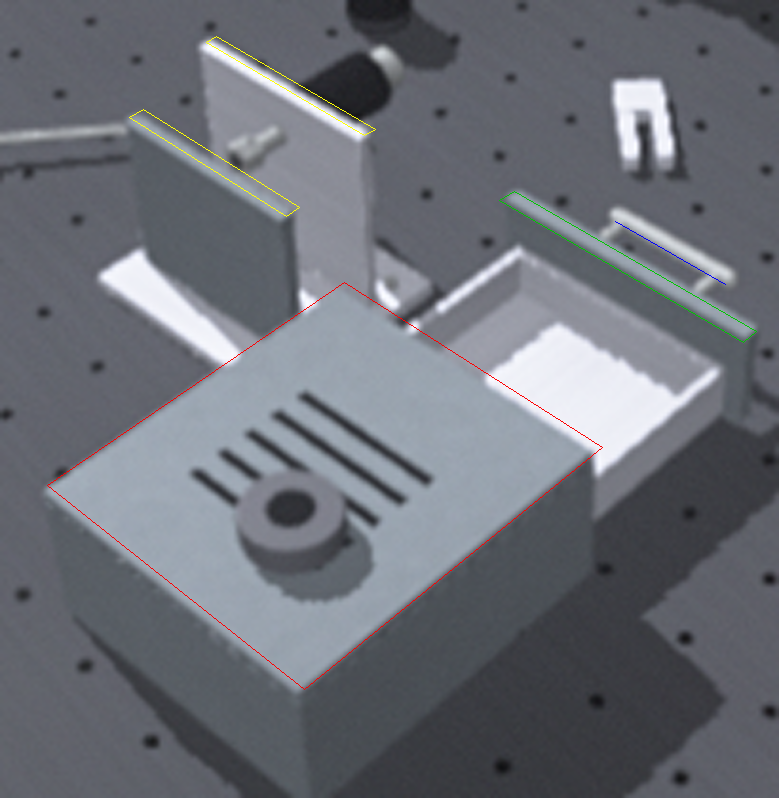

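```bash
python3 - <<'E'
from h import *
o=readout.get_obs();R=cv2.Rodrigues(o["orientation"])[0];print(R.round(3),o["t"],o["ee_pos"])
print("jaw ang",np.arctan2(R[1,1],R[0,1]))
E
```

```text
[[-0.     0.314 -0.949]
 [ 0.    -0.949 -0.314]
 [-1.    -0.     0.   ]] 1.8 [ 196.51162871 -593.29809089  404.64327808]
jaw ang -1.2510240384946227
```

>>> apply_moves([
  [[0.0236, 0.0565, 0, 0.165], [0.0472, 0.113, 0, 0.33], [0.0708, 0.1695, 0, 0.495], [0.0944, 0.226, 0, 0.66], [0.118, 0.2825, 0, 0.825], [0.1416, 0.339, 0, 0.99], [0.1652, 0.3955, 0, 1.155], [0.1888, 0.452, 0, 1.32]],
], gripper=0.0878)

```text
t: 2.8
ee_pos: [385.8, -139.5, 405.1]
orientation: [1.155, 1.242, -1.154]
ft_force: [0.9, 1.0, -0.8]
width: 87.8
```

>>> apply_moves([
  [[0.0236, 0.0565, 0, 0.165], [0.0472, 0.113, 0, 0.33], [0.0708, 0.1695, 0, 0.495], [0.0944, 0.226, 0, 0.66], [0.118, 0.2825, 0, 0.825], [0.1416, 0.339, -0.02, 0.99], [0.1652, 0.3955, -0.04, 1.155], [0.1888, 0.452, -0.06, 1.31]],
])

```text
t: 3.8
ee_pos: [572.5, 307.7, 345.9]
orientation: [0.146, 1.565, -0.146]
ft_force: [0.0, -0.2, 0.3]
width: 87.7
```

>>> apply_moves([
  [[0.0234, 0.0565, 0, 0], [0.0234, 0.0618, -0.045, 0], [0.0234, 0.0618, -0.09, 0], [0.0234, 0.0618, -0.105, 0], [0.0234, 0.0618, -0.105, 0]],
])

```text
t: 4.42
ee_pos: [595.3, 367.3, 240.9]
orientation: [0.15, 1.567, -0.152]
ft_force: [0.2, -0.7, -0.4]
width: 88.0
```

```bash
python3 - <<'E'
from h import *
s=cam("scene");c=cam("top")
a=cv2.resize(s[0]["color"][250:430,370:530,::-1],None,fx=2.4,fy=2.4,interpolation=2);b=cv2.resize(c[0]["color"][180:320,90:250,::-1],None,fx=2.4,fy=2.4,interpolation=2)
o=np.zeros((max(len(a),len(b)),a.shape[1]+b.shape[1],3),np.uint8);o[:len(a),:a.shape[1]]=a;o[:len(b),a.shape[1]:]=b;cv2.imwrite("pics/g1.png",o)
print(readout.get_obs()["ee_pos"])
E
```

```text
[596.19502674 367.63498387 243.2882901 ]
```

View pics/g1.png

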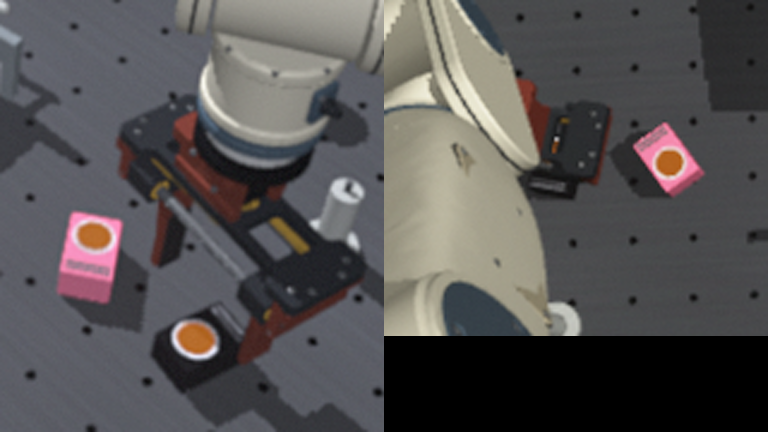

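>>> apply_moves([
  [[0, 0, -0.02, 0], [0, 0, -0.04, 0], [0, 0, -0.052, 0], [0, 0, -0.054, 0], [0, 0, -0.054, 0]],
])

```text
t: 5.15
ee_pos: [595.5, 367.5, 187.3]
orientation: [0.15, 1.566, -0.151]
ft_force: [0.3, 0.9, 0.3]
width: 87.8
```

```bash
python3 - <<'E'
from h import *
o=readout.get_obs();R=cv2.Rodrigues(o["orientation"])[0];print("jaw ang",np.arctan2(R[1,1],R[0,1]),o["ee_pos"],o["t"])
c=cam("top")
E
```

```text
jaw ang 1.3790324306052213 [595.48666694 367.52420196 187.27109436] 5.15
```

>>> apply_moves([
  [[0.002, 0.004, -0.001, 0], [0.002, 0.004, -0.001, 0]],
], gripper=0.06)

```text
t: 5.45
ee_pos: [597.7, 371.9, 187.0]
orientation: [0.151, 1.565, -0.15]
ft_force: [-0.2, -0.1, 0.8]
width: 71.2
```

>>> apply_moves([
  [[0, 0, 0, 0], [0, 0, 0, 0], [0, 0, 0, 0], [0, 0, 0, 0], [0, 0, 0, 0], [0, 0, 0, 0]],
], gripper=0.02)

```text
t: 6.2
ee_pos: [597.4, 371.4, 186.5]
orientation: [0.15, 1.566, -0.151]
ft_force: [0.4, 0.4, -0.1]
width: 40.0
```

>>> apply_moves([
  [[0, 0, 0.03, 0], [0, 0, 0.07, 0], [0, -0.04, 0.1, 0.04], [-0.001, -0.09, 0.11, 0.09], [-0.002, -0.145, 0.11, 0.15], [-0.003, -0.2, 0.11, 0.2], [-0.004, -0.255, 0.11, 0.25], [-0.005, -0.305, 0.11, 0.3]],
])

```text
t: 7.2
ee_pos: [592.0, 64.6, 296.3]
orientation: [-0.086, 1.569, 0.086]
ft_force: [0.5, 0.6, -2.8]
width: 40.2
```

>>> apply_moves([
  [[-0.001, -0.025, 0, 0.02], [-0.001, -0.0465, 0, 0.021], [-0.001, -0.0465, 0, 0.021], [-0.001, -0.0465, -0.02, 0.021], [-0.001, -0.0465, -0.03, 0.021], [-0.001, -0.0465, -0.03, 0.021]],
])

```text
t: 7.95
ee_pos: [591.1, 20.7, 265.6]
orientation: [-0.102, 1.57, 0.102]
ft_force: [-0.4, -0.6, -2.7]
width: 40.5
```

```bash
python3 - <<'E'
from h import *
s=cam("scene");c=cam("top")
a=cv2.resize(s[0]["color"][150:350,230:400,::-1],None,fx=2.3,fy=2.3,interpolation=2);b=cv2.resize(c[0]["color"][120:310,230:400,::-1],None,fx=2.3,fy=2.3,interpolation=2)
o=np.zeros((max(len(a),len(b)),a.shape[1]+b.shape[1],3),np.uint8);o[:len(a),:a.shape[1]]=a;o[:len(b),a.shape[1]:]=b;cv2.imwrite("pics/g2.png",o)
o=readout.get_obs();R=cv2.Rodrigues(o["orientation"])[0];print("jaw ang",np.arctan2(R[1,1],R[0,1]),o["ee_pos"],o["t"],o["width"])
E
```

```text
jaw ang 1.7006145603362781 [591.58704237  20.46944457 266.63150447] 8.05 40.142485139584714
```

View pics/g2.png

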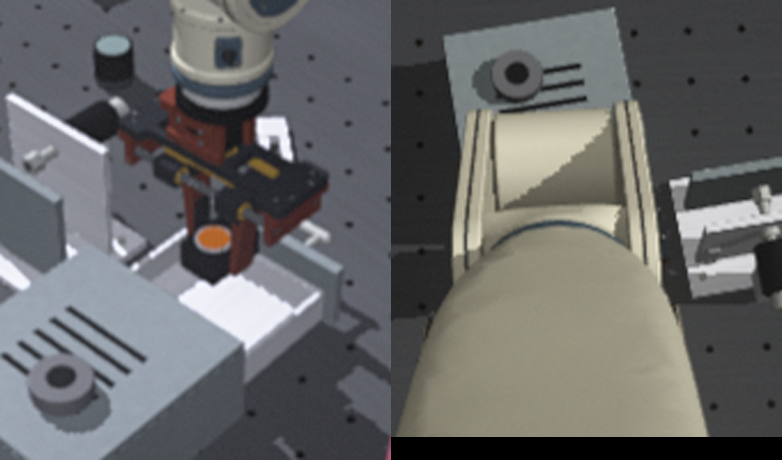

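The cassette is held over the tray: scene crop (212,240), level, window up, clear of the walls. I lower it now.

>>> apply_moves([
  [[0, 0, -0.02, 0], [0, 0, -0.04, 0], [0, 0, -0.053, 0], [0, 0, -0.057, 0], [0, 0, -0.059, 0], [0, 0, -0.059, 0]],
])

```text
t: 8.8
ee_pos: [591.6, 20.0, 207.7]
orientation: [-0.101, 1.568, 0.101]
ft_force: [-0.8, 0.1, -1.9]
width: 39.7
```

>>> apply_moves([
  [[0, 0, -0.001, 0], [0, 0, -0.002, 0], [0, 0, -0.003, 0], [0, 0, -0.003, 0]],
])

```text
t: 9.3
ee_pos: [591.4, 20.0, 204.4]
orientation: [-0.101, 1.568, 0.101]
ft_force: [0.2, -0.1, -1.4]
width: 40.0
```

>>> apply_moves([
  [[0, 0, -0.001, 0], [0, 0, -0.001, 0], [0, 0, -0.0015, 0], [0, 0, -0.0015, 0]],
])

```text
t: 9.8
ee_pos: [591.6, 20.0, 203.4]
orientation: [-0.101, 1.568, 0.101]
ft_force: [-1.0, -0.3, 5.3]
width: 39.8
```

Force changed from -2.7 to +5.3 N, so it is on the floor. I let go gently and lift.

>>> apply_moves([
  [[0, 0, 0, 0], [0, 0, 0, 0], [0, 0, 0, 0], [0, 0, 0, 0]],
], gripper=0.06)

```text
t: 10.3
ee_pos: [591.4, 20.0, 202.9]
orientation: [-0.101, 1.569, 0.101]
ft_force: [0.5, -0.6, -0.1]
width: 59.8
```

>>> apply_moves([
  [[0, 0, 0.01, 0], [0, 0, 0.04, 0], [0, 0, 0.09, 0], [-0.03, 0, 0.11, 0], [-0.09, -0.01, 0.11, 0], [-0.15, -0.02, 0.11, 0], [-0.17, -0.025, 0.11, 0], [-0.18, -0.03, 0.11, 0]],
])

```text
t: 11.3
ee_pos: [410.5, -10.2, 313.7]
orientation: [-0.102, 1.567, 0.101]
ft_force: [0.5, 1.1, 0.3]
width: 60.1
```

```bash
python3 - <<'E'
from h import *
s=cam("scene");c=cam("top")
a=cv2.resize(s[0]["color"][150:350,230:400,::-1],None,fx=2.3,fy=2.3,interpolation=2);b=cv2.resize(c[0]["color"][120:310,230:400,::-1],None,fx=2.3,fy=2.3,interpolation=2)
o=np.zeros((max(len(a),len(b)),a.shape[1]+b.shape[1],3),np.uint8);o[:len(a),:a.shape[1]]=a;o[:len(b),a.shape[1]:]=b;cv2.imwrite("pics/g3.png",o)
o=readout.get_obs();R=cv2.Rodrigues(o["orientation"])[0];print("jaw ang",np.arctan2(R[1,1],R[0,1]),o["ee_pos"],o["t"],o["width"])
for n in("scene","top"):
  for l in("drawer_handle","cassette","drawer_floor"):print(n,l,models.place_of(n,l)[:3])
E
```

```text
jaw ang 1.6995037350354665 [411.29265143 -10.34157464 313.4400619 ] 11.4 59.80974533212758
scene drawer_handle [{'position': [489.6, 5.2, 57.8], 'conf': 0.7}, {'position': [793.8, 63.8, 88.0], 'conf': 0.18}]
scene cassette [{'position': [598.2, 257.7, -1.4], 'conf': 0.74}, {'position': [592.3, 18.2, 20.8], 'conf': 0.61}]
scene drawer_floor []
top drawer_handle [{'position': [485.4, 0.6, 57.3], 'conf': 0.9}]
top cassette [{'position': [592.3, 19.7, 16.1], 'conf': 0.68}, {'position': [593.7, 261.2, -0.4], 'conf': 0.55}, {'position': [313.0, 199.6, 2.1], 'conf': 0.35}]
top drawer_floor [{'position': [620.4, 18.4, 15.7], 'conf': 0.61}]
```

View pics/g3.png

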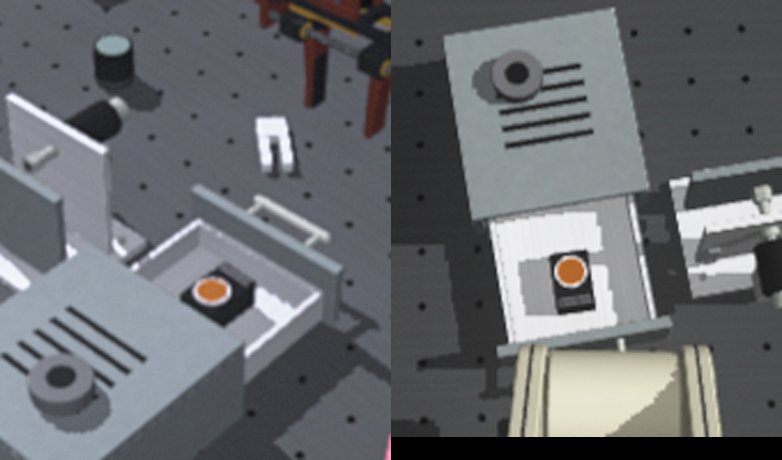

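>>> apply_moves([
  [[0.015, 0.003, -0.03, 0], [0.027, 0.006, -0.07, 0], [0.027, 0.006, -0.09, 0], [0.027, 0.006, -0.091, 0]],
], gripper=0)

```text
t: 12.2
ee_pos: [438.2, -3.9, 220.6]
orientation: [-0.101, 1.572, 0.102]
ft_force: [-0.7, -0.4, 0.0]
width: 23.8
```

>>> apply_moves([
  [[0.008, 0.001, 0, 0], [0.016, 0.002, 0, 0], [0.0225, 0.003, 0, 0], [0.0285, 0.0037, 0, 0], [0.0365, 0.0047, 0, 0], [0.046, 0.006, 0, 0], [0.058, 0.0075, 0, 0], [0.07, 0.009, 0, 0]],
])

```text
t: 13.2
ee_pos: [509.2, 5.2, 221.9]
orientation: [-0.101, 1.569, 0.102]
ft_force: [-1.3, 1.3, -0.2]
width: 0.4
```

>>> apply_moves([
  [[0.012, 0.0015, 0, 0], [0.024, 0.003, 0, 0], [0.036, 0.0047, 0, 0], [0.047, 0.0061, 0, 0], [0.057, 0.0074, 0, 0], [0.065, 0.0084, 0, 0], [0.071, 0.0092, 0, 0], [0.076, 0.0098, 0, 0]],
])

```text
t: 14.2
ee_pos: [584.7, 14.8, 221.9]
orientation: [-0.101, 1.569, 0.101]
ft_force: [-0.4, 0.6, 0.8]
width: 0.4
```

>>> apply_moves([
  [[0.003, 0.0004, 0, 0], [0.005, 0.0006, 0, 0], [0.007, 0.0009, 0, 0], [0.009, 0.0012, 0, 0]],
])

```text
t: 14.7
ee_pos: [593.4, 15.9, 222.0]
orientation: [-0.101, 1.569, 0.101]
ft_force: [-1.0, 0.3, -0.1]
width: 0.3
```

>>> apply_moves([
  [[0.002, 0.0003, 0, 0], [0.004, 0.0005, 0, 0], [0.005, 0.0006, 0, 0], [0.005, 0.0006, 0, 0]],
])

```text
t: 15.2
ee_pos: [596.4, 16.3, 221.8]
orientation: [-0.102, 1.575, 0.102]
ft_force: [-10.9, -1.7, 9.5]
width: 0.2
```

```bash
python3 - <<'E'
from h import *
s=cam("scene")
cv2.imwrite("pics/g4.png",cv2.resize(s[0]["color"][150:350,210:400,::-1],None,fx=3,fy=3,interpolation=2))
o=readout.get_obs();print(o["ee_pos"],o["ft_force"],o["t"])
E
```

```text
[596.3634491   16.30325867 221.79679556] [-11.27080023  -1.62069149   9.06765289] 15.25
```

View pics/g4.png

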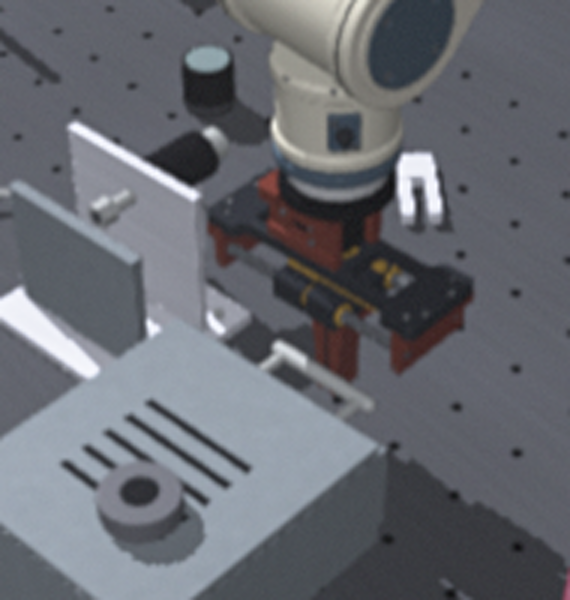

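>>> apply_moves([
  [[-0.015, -0.002, 0, 0], [-0.035, -0.0045, 0.01, 0], [-0.045, -0.006, 0.06, 0], [-0.045, -0.02, 0.12, 0], [-0.02, -0.07, 0.125, 0], [0.01, -0.12, 0.125, 0], [0.04, -0.165, 0.125, 0], [0.0535, -0.185, 0.125, 0]],
], gripper=0.05)

```text
t: 16.25
ee_pos: [652.9, -171.1, 347.2]
orientation: [-0.101, 1.566, 0.099]
ft_force: [0.3, 0.8, -0.2]
width: 50.0
```

>>> apply_moves([
  [[0, 0, 0, 0], [0, 0, 0, 0]],
])

```text
t: 16.5
ee_pos: [651.2, -167.7, 346.6]
orientation: [-0.101, 1.569, 0.102]
ft_force: [0.2, 0.7, -0.6]
width: 50.2
```

```bash
python3 - <<'E'
from h import *
s=cam("scene");c=cam("top")
a=cv2.resize(s[0]["color"][130:340,190:360,::-1],None,fx=2.3,fy=2.3,interpolation=2);b=cv2.resize(c[0]["color"][120:310,260:430,::-1],None,fx=2.3,fy=2.3,interpolation=2)
o=np.zeros((max(len(a),len(b)),a.shape[1]+b.shape[1],3),np.uint8);o[:len(a),:a.shape[1]]=a;o[:len(b),a.shape[1]:]=b;cv2.imwrite("pics/g5.png",o)
o=readout.get_obs();R=cv2.Rodrigues(o["orientation"])[0];print("jaw ang",np.arctan2(R[1,1],R[0,1]),o["ee_pos"],o["t"],o["width"],o["ft_force"])
for l in("bolt_head","gap","drawer_handle"):
  print(l,models.place_of("scene",l)[:2])
E
```

```text
jaw ang 1.7010296126615525 [ 651.32631616 -167.29340931  346.9088371 ] 16.6 50.06285027460823 [ 0.38400704 -0.02838578 -0.30876067]
bolt_head [{'position': [423.2, -357.0, -0.4], 'conf': 0.73}, {'position': [651.1, -166.8, 104.6], 'conf': 0.56}]
gap [{'position': [714.7, -391.9, 0.5], 'conf': 0.7}, {'position': [655.3, -172.2, 134.2], 'conf': 0.6}]
drawer_handle [{'position': [611.5, 21.1, 62.6], 'conf': 0.78}]
```

View pics/g5.png

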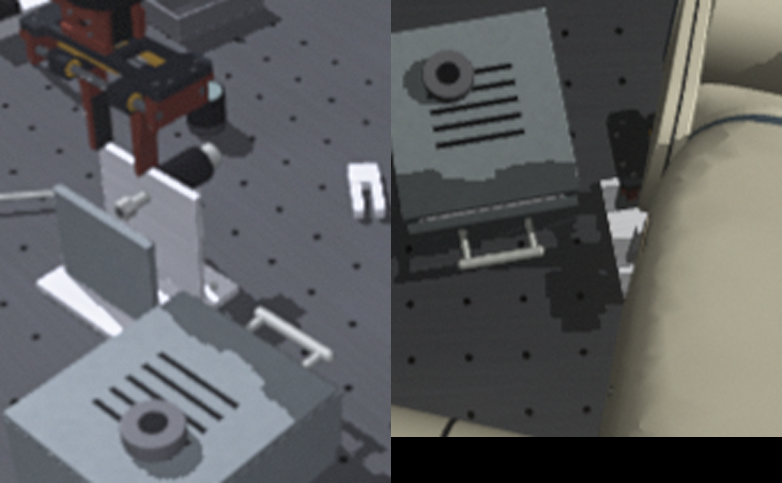

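>>> apply_moves([
  [[0, -0.0015, -0.015, 0], [0, -0.0015, -0.03, 0], [0, -0.0015, -0.04, 0], [0, -0.0015, -0.05, 0], [0, -0.0015, -0.05, 0]],
])

```text
t: 17.38
ee_pos: [651.6, -169.9, 295.7]
orientation: [-0.101, 1.57, 0.102]
ft_force: [-0.3, -0.1, 0.7]
width: 50.3
```

```bash
python3 - <<'E'
from h import *
s=cam("scene")
cv2.imwrite("pics/g6.png",cv2.resize(s[0]["color"][150:290,190:330,::-1],None,fx=4,fy=4,interpolation=2))
o=readout.get_obs();print(o["ee_pos"],o["ft_force"],o["t"])
E
```

```text
[ 651.86408837 -169.96441142  296.47525776] [-0.31747071  0.5405623   0.49225987] 17.425
```

View pics/g6.png

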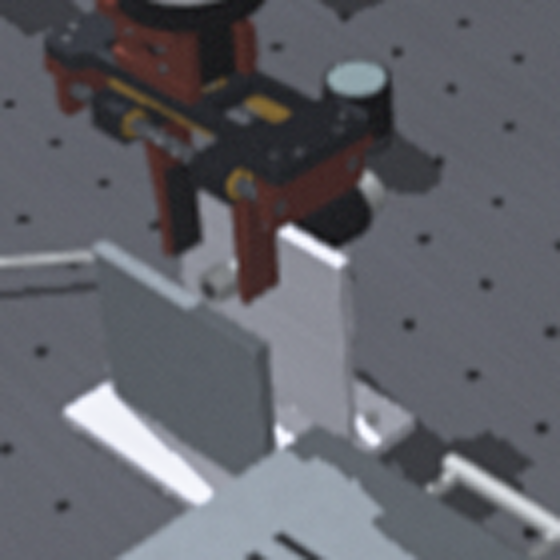

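>>> apply_moves([
  [[-0.0005, 0.001, -0.01, 0], [-0.0005, 0.001, -0.02, 0], [-0.0005, 0.001, -0.026, 0], [-0.0005, 0.001, -0.028, 0], [-0.0005, 0.001, -0.028, 0]],
])

```text
t: 18.05
ee_pos: [651.4, -168.9, 268.8]
orientation: [-0.101, 1.569, 0.102]
ft_force: [0.3, 0.4, 0.2]
width: 50.1
```

>>> apply_moves([
  [[0, 0, 0, 0], [0, 0, 0, 0], [0, 0, 0, 0], [0, 0, 0, 0], [0, 0, 0, 0], [0, 0, 0, 0], [0, 0, 0, 0], [0, 0, 0, 0]],
], gripper=0.01)

```text
t: 19.05
ee_pos: [651.5, -170.0, 269.2]
orientation: [-0.103, 1.567, 0.1]
ft_force: [0.7, -6.4, -1.1]
width: 17.1
```

>>> apply_moves([
  [[0, 0, 0, 0], [0, 0, 0, 0], [0, 0, 0, 0], [0, 0, 0, 0], [0, 0, 0, 0], [0, 0, 0, 0], [0, 0, 0, 0], [0, 0, 0, 0]],
])

```text
t: 20.05
ee_pos: [651.5, -170.1, 269.2]
orientation: [-0.103, 1.568, 0.1]
ft_force: [0.3, -6.2, -1.0]
width: 16.6
```

>>> apply_moves([
  [[0, -0.0008, 0, 0], [0, -0.0015, 0, 0], [0, -0.0015, 0, 0], [0, -0.0015, 0, 0], [0, -0.0015, 0, 0], [0, -0.0015, 0, 0]],
])

```text
t: 20.8
ee_pos: [651.6, -170.4, 269.1]
orientation: [-0.102, 1.568, 0.101]
ft_force: [1.6, -2.4, 1.1]
width: 16.6
```

```bash
python3 - <<'E'
from h import *
s=cam("scene"); c=cam("top")
cv2.imwrite("pics/g7.png",cv2.resize(s[0]["color"][150:350,190:360,::-1],None,fx=3,fy=3,interpolation=2))
save(s[0],"full.png"); cv2.imwrite("pics/t7.png",cv2.resize(c[0]["color"][120:250,230:360,::-1],None,fx=4,fy=4,interpolation=2))
o=readout.get_obs();print(o["ee_pos"],o["ft_force"],o["moment"],o["width"],o["t"])
for l in["lens_tube","pedestal","sensor_puck","fork_clamp","wipe_jar","ball_driver","drawer_handle"]:
    print(l,[(round(d["conf"],2),np.round(d["position"])) for d in models.place_of("scene",l)[:2]])
o=readout.get_obs();print(o["width"],o["t"],o["moment"])
E
```

```text
[ 651.57712243 -170.44840658  269.1611751 ] [ 2.16772691 -1.62986259  1.64707018] [-0.31233154 -0.41762657 -0.02848156] 16.887629916202624 20.9
lens_tube [(0.53, array([ 424., -358.,    0.]))]
pedestal [(0.56, array([436., 377.,   1.]))]
sensor_puck [(0.75, array([790.,  63.,  88.]))]
fork_clamp [(0.5, array([ 372., -143.,    3.])), (0.24, array([ 713., -394.,   -1.]))]
wipe_jar []
ball_driver [(0.7, array([ 712., -392.,    0.])), (0.33, array([ 653., -170.,  134.]))]
drawer_handle [(0.91, array([611.,  19.,  64.]))]
17.18832082364304 21.25 [-0.19333157 -0.56413294 -0.01469323]
```

View pics/g7.png

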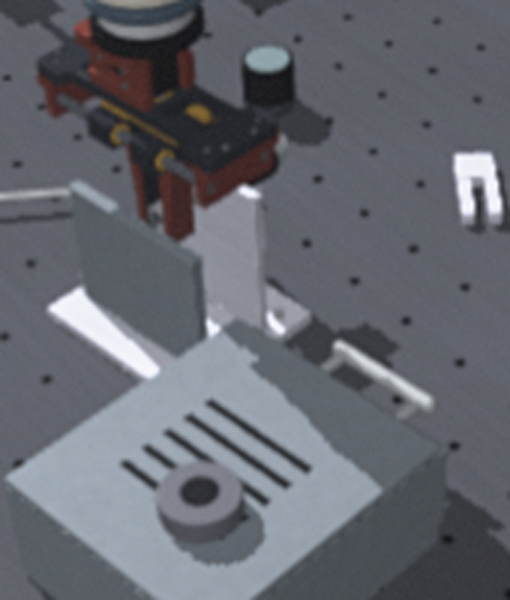

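View pics/t7.png

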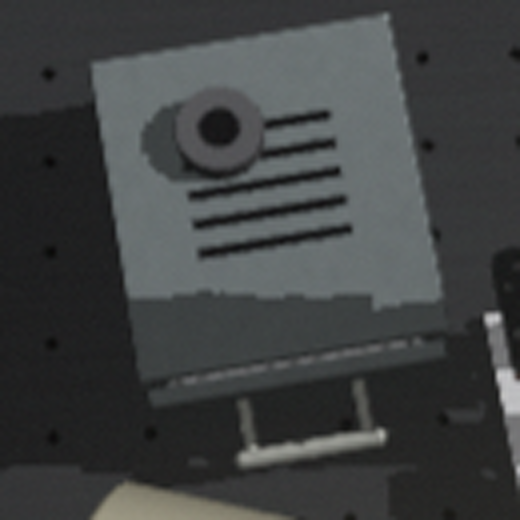

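```bash
python3 - <<'E'
from h import *
c=cam("top");a=.129;k,q=np.cos(a),np.sin(a);ox,oy=689,-59.5
f=8;x0,y0,x1,y1=258,190,350,245
im=cv2.resize(c[0]["color"][y0:y1,x0:x1,::-1],None,fx=f,fy=f,interpolation=2);im=np.clip(im.astype(int)*2,0,255).astype(np.uint8)
for P,col in(([(-20,0,90),(180,0,90),(180,180,90),(-20,180,90)],(0,0,255)),([(-20,3,76),(-20,177,76),(-32,177,76),(-32,3,76)],(0,255,0)),([(-67,50,63),(-67,130,63)],(255,0,0))):
    P=np.array(P,float);W=np.c_[ox+P[:,0]*k-P[:,1]*q,oy+P[:,0]*q+P[:,1]*k,P[:,2]]
    cv2.polylines(im,[((proj(c,W)-[x0,y0]+.5)*f).astype(np.int32)],True,col,1)
cv2.imwrite("pics/ov9.png",im);o=readout.get_obs();print(o["t"],o["width"])
E
```

```text
21.3 16.932685256826282
```

View pics/ov9.png

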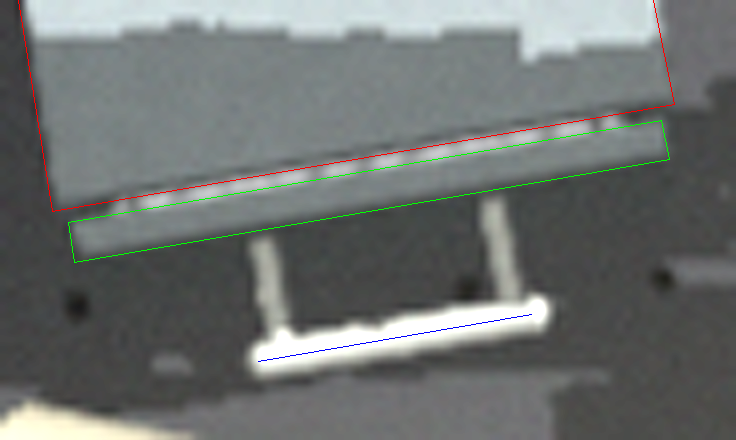

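>>> apply_moves([
  [[0, 0, 0, 0], [0, 0, 0, 0], [0, 0, 0, 0], [0, 0, 0, 0], [0, 0, 0, 0], [0, 0, 0, 0], [0, 0, 0, 0], [0, 0, 0, 0]],
])

```text
t: 22.3
ee_pos: [651.5, -170.4, 269.1]
orientation: [-0.102, 1.568, 0.101]
ft_force: [4.6, -1.4, 5.6]
width: 16.9
```

```bash
python3 - <<'E'
from h import *
o=readout.get_obs();print(o["ee_pos"],o["ft_force"],o["width"],o["t"],o["moment"])
print(workorder.close_job())
E
```

```text
[ 651.5398206  -170.44215629  269.08184952] [ 4.63196195 -1.37815327  5.56339855] 16.94566219295464 22.3 [-0.21191923 -0.81443868 -0.01185569]
the job is handed in; nothing more can be done
None
```

The job is handed in at about 22 s with the gripper still holding the bolt head; the tool reports no verdict.

- **Cassette:** I took the black one, not the pink look-alike. It sat flat in the drawer, window up, and touched down at about 5 N before I released it. A picture afterwards showed it lying clear of the walls.
- **Drawer:** I pushed it by the handle until it stopped, with force rising to about 11 N. A top-view overlay afterwards matched the fully-home position: handle at about x 611, expected 610. A thin light strip shows between the housing and the front panel; I took it to be the tray rim seen at an angle.
- **Bolt:** The fingers hold the head across its flats, with the opening steady at 16.6–17.2 mm (17 expected). Tool position stayed constant for over a second. I did not measure the bolt's angle directly.
- **Rising force:** Over the last 1.5 s of the hold the wrist force crept up from about 3 to 7 N, well below the limits. I did not look into the cause.
- **Bystanders:** In the last check the lens tube, pedestal, sensor puck, fork clamp and ball driver were within about 5 mm of where they started. The network did not find the wipe jar in that view, so its place is not reconfirmed, though I never went near it.

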